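# Fit the loupe hanger arm to the slotted stand

## Robot

A 7-joint arm with a two-finger parallel gripper is mounted at the origin on a cart in front of the work surface, level with it; the furniture and walls round the work are solid. World frame = base frame: x ahead of the robot, y to its left, z up, the work surface at z = 0. Lengths are in m, angles in rad, forces in N, time in s.
With the tool pointing down it reaches from about 0.35 to 0.9 m from the base axis. Payload 19.9 kg.
Tool frame: the origin (TCP) lies at the very end of the fingers, on their centre line; the grasp point (between the pads) lies 19 mm behind it (arm.grip_point_offset is the distance from the TCP to the grasp point, in m); z points along the fingers, y is the line along which they close (so a half turn about z gives the same grasp; the last joint's range is limited). The gripper opens to 85 mm and grips with 20 to 120 N. Pads are 22 mm wide; open, the fingers measure 114 mm over their backs; the gripper's body (76 mm by 85 mm) begins 54 mm behind the grasp point. The pads swing forward as they close: fully open they stand 13 mm farther back than shut.
Start: joints at [1.155, 0.417, -0.01, 1.614, 0.005, 1.111, -0.053], TCP at [0.229, -0.582, 0.231] pointing down, gripper open.
Joint ranges: [-2.81, 2.81], [-0.39, 2.02], [-1.27, 1.25], [0.06, 2.57], [-1.19, 4.33], [0.19, 2], [-2.82, 2.82]. Speed limits (rad/s): [1.89, 1.89, 2.39, 2.39, 3.01, 3.01, 3.01].

## Interface

Orientations are given as a rotation vector (axis times angle).
In Python, from workcell import readout, imaging, job, arm gives the robot as it stands.
- The arm moves only by the tool apply_moves, never from a script. Its argument "motion" is a list of rows, each a list of 4 numbers: the shift along the tool's x, y, z each as a share of 250 mm, from -1 to 1, then the turn about the tool's z as a share of 2 pi rad, from -1 to 1. In form: [[x, y, z, turn], ...]. A call has 1 to 8 rows; each row shifts and turns the commanded pose from where the row before left it, along the tool's axes as they then stand; what a row does not reach is not made up. A row lasts 1/10 s, in which the tool goes at most 50 mm and 8.59 degrees, less where a joint would pass 70% of its speed; a pose out of reach is approached as far as the arm can. A call with a number of a shift or a turn outside -1 to 1 is refused whole. A call with a gripper value outside its range is refused whole. "claw" is the gripper command: -1 is shut, 1 is fully open, values between are in proportion, set as the call begins (left out, the last holds). The fingers move at their own pace and stop on an object; "squeeze" is the grip in N (left out, the last holds). Time passes only in rows, so rows that do not move let the fingers close. It gives the time, the measured TCP pose, the force, the opening and the grip force at its end, in the units of the state.
- readout.sense(): the state, without advancing time (a new reading comes with each control period).
- imaging.camera(name): name is "scene" or "top"; returns a dict with "img" (480x640x3 uint8, red, green, blue), "fov_y" (degrees; the focal length in pixels is half the picture's height over the tangent of half this angle, whatever the lens; pixels are square), "cx", "cy" (the principal point, pixels), "xyz" and "orientation" of the camera in the world. Camera axes: x right, y down, z forward; pixel columns grow to the right and rows downward; lengths in m; the calibration is good to about 2 mm. A picture is of the moment at which its call begins. There is no depth.
- job.hand_in(): hands the job in; it is judged then, once.
The state is a dict: "time_s": time; "q": joint angles; "dq": joint speeds; "joint_efforts": joint torques, N m; "eef_pos": TCP position; "orientation": TCP orientation; "wrist_force": force on the tool from outside, world axes, zero at the start; "torque": the same for the moment, N m; "gripper_width": opening from 0.0 (shut) to 1.0 (fully open); "grip_force": force on a finger pad.
Only numpy, scipy, OpenCV 4.12 (cv2) and the standard library are available. Lean on these libraries where they do the work, as an engineer would, in place of code of your own. Each camera call takes 0.05 s, during which the arm holds its last target. There are 200 camera calls.

## Task

The blue hanger arm for the head loupe is lying on its side on the worktop: stand it upright on its two end plates and let go of it, so that you can take it again by its bar. Hook its four steel tabs into the two upper rows of slots of the grey upright and push it down until it is fully home and the orange spring catch has snapped out through the window of its back plate. Leave the other things on the worktop where they are.

Things in the scene. Friction and masses are not known exactly. Their poses are not given: they have to be found in the camera images.
- hanger_arm: Blue steel hanger arm, 0.4 kg: two upright plates (each 60 wide, 88 high, 6 thick) joined by a bar. x: the way its tabs point, z: up in use. Origin: mid-width on the underside, in the rear face of the back plate. Plates at x -6..0 and -115..-109, undersides at z 0, so it stands by itself. At the start it lies on its side: +y straight up, +z level, origin 30 mm above the worktop.
- bar (a point): Middle of the top of the hanger arm's bar, at x -57, y 0, z 66 in its frame, axes as the arm's. The bar is 14 mm wide (y), 34 mm deep (z 32..66) and runs from plate to plate along x; the plates stand 22 mm higher than it. A 6 mm wide brace slants below it near the back plate. Black soft pad on top.
- end_plate (a point): Centre of the hanger arm's plain end plate (the one without tabs), at x -112, y 0, z 44 in its frame, axes as the arm's. 6 mm thick along x, y -30..30, z 0..88. Inside it the bar fills y -7..7, z 32..66; the rest of its inner face is free.
- tab (a point): Root of the hanger arm's four steel hook tabs: at x 0, y 0, z 66 in its frame, axes as the arm's. The tabs are 10 mm wide, at y -17 and +17. Each is a neck (x 0..7 mm, 8 high, underside at z 26 for the lower two and 66 for the upper two) ending in a lip (x 7..12) that hangs 10 mm below the neck's underside.
- window (a point): Middle of the window in the hanger arm's back plate, at x 0, y 0, z 14 in its frame. 20 mm wide, z 5..24. Below it remains a keeper bar, z 0..5, its rear face bevelled at 45 degrees towards its lower edge.
- slotted_stand: Grey slotted upright, 64 mm wide, 183 high, on a dark foot plate fixed to the worktop (130 x 130 x 6, from 10 in front of the face to 120 behind). Origin: on the worktop, mid-width, below the upright's front face; x into the upright, z up. Front sheet 5 thick, hollow behind. Slots 15 wide, 26 high, in two columns at y -17 and +17; lower edges in rows at z 56, 96, 136.
- seat (a point): Where the hanger arm's origin comes when fully home: on the stand's front face, 70 mm above the worktop, axes as the stand's, the arm's parallel to them. To enter the two upper rows the arm must be 10 to 18 mm higher (14 is the middle) and go in along x till its back plate is at or within 2 mm of the face; then straight down. Hooked, it has 2 mm of play in x and 2.5 mm to each side.
- catch (a joint): Orange spring catch in the upright's face, 12 wide, at 76.5 to 83.5 mm above the worktop, standing out 5.5 mm, bevelled on top, square below. 0 = sprung out, to 0.0065 m pressed in. Over the last 7 mm of the way down the arm's bevelled keeper bar presses it in, which takes a push of 5 to 15 N (the arm's weight alone stops there); when the arm is home it springs out through the window.
- head_loupe: black head loupe, 237 x 109 x 68 mm, lying on the worktop at the left; a bystander
- roll_box: small white carton with a blue band, 101 x 60 x 56 mm; a bystander
- yellow_tub: round yellow tub with lid, 89 mm across, 52 mm high; a bystander
- stapler: small black and grey stapler, 105 x 26 x 31 mm; a bystander
- lamp_head (a point): Middle of the underside of the black magnifier lamp head that hangs, fixed, over the left of the worktop: it reaches 75 mm to each side of this point (x and y) and 170 mm up; its thin arm runs back to the right, 540 mm and more above the worktop. Keep wrist and forearm clear. The worktop ends at world x 0.43 in front and y -0.19 at the right; a shelf hangs 0.47 m above it from x 0.69.

How it is judged:
By the outcome, as a careful person would: the job done as asked, in the order asked, and still so for the second after the job is handed in, with the robot touching nothing.
It also fails if it takes over 51 s, if anything falls off the work surface, if the arm or the gripper's body presses on something with over 40 N, if the wrist force passes 120 N, or if a joint passes its speed limit or range.

## Working session

There is one attempt and no reset: what is moved stays moved. The work goes in short steps, Python scripts to look and compute and a tool call to move; the robot and the scene stay as the last step left them, time stands still between calls to the robot, and variables do not carry over. Pictures are saved under pics/ and viewed, at most 10 in all, crops included, and the job is handed in when it is done.

Besides the shell and the picture viewer there is one more tool, called after ">>>" as name(argument=value, ...), one argument or row to a line, values as JSON. apply_moves: Moves the arm, as the interface text tells. Its arguments: {"type":"object","properties":{"motion":{"type":"array","items":{"type":"array","items":{"type":"number"}}},"claw":{"type":"number"},"squeeze":{"type":"number"}},"required":["motion"]}

```bash
mkdir -p pics; ls; cat > h.py <<'E'
import numpy as np,cv2
from scipy.spatial.transform import Rotation as R
from workcell import readout,imaging,job,arm
E
python3 - <<'E'
from h import *
for n in("scene","top"):
    c=imaging.camera(n);cv2.imwrite(f"pics/{n}0.png",c["img"][:,:,::-1]);np.save(f"pics/{n}0.npy",c["img"])
    print(n,c["fov_y"],c["cx"],c["cy"],c["xyz"],c["orientation"])
s=readout.sense();print(s);print(arm.grip_point_offset,[x for x in dir(arm) if x[0]!='_'])
E
```

```text
pics
scene 45.508888834027495 328.1594552810038 230.5186756264025 [0.02268189 1.25622318 0.86836041] [-0.62852027  2.40027382 -1.49940869]
top 49.616582262907315 321.7320934640145 236.51334523473642 [0.48935871 0.15567655 1.29100916] [-2.1820182   2.17122663 -0.1068    ]
{'time_s': 0.1, 'q': array([ 1.15448664,  0.41791437, -0.0103045 ,  1.61411591,  0.00469906,
        1.11070913, -0.053043  ]), 'dq': array([ 6.76496924e-04, -1.65687879e-03,  3.32481493e-05, -3.32609725e-03,
       -4.37575016e-04, -1.59492053e-03, -7.12635053e-06]), 'joint_efforts': array([ 1.93338092e-03, -8.65813136e+01,  6.80217762e-01, -4.35632801e+01,
        1.91942614e-02,  4.95361266e-03,  8.93568858e-05]), 'eef_pos': array([ 0.22868563, -0.58131791,  0.23072195]), 'orientation': array([-3.08553133e+00, -5.85054995e-01,  4.59450332e-04]), 'wrist_force': array([-0.49684754,  0.47109215, -0.36001198]), 'torque': array([-0.01188662,  0.04238616, -0.01079467]), 'grip_force': 0.0, 'gripper_width': 1.002234850443321}
0.0187 ['PlanningError', 'grip_point_offset']
```

View pics/scene0.png

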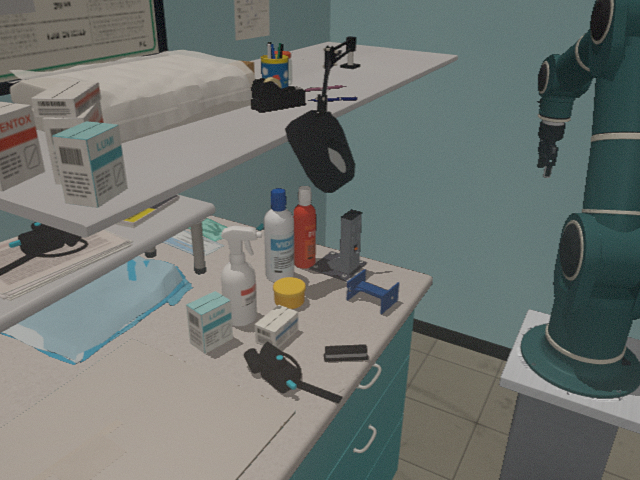

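View pics/top0.png

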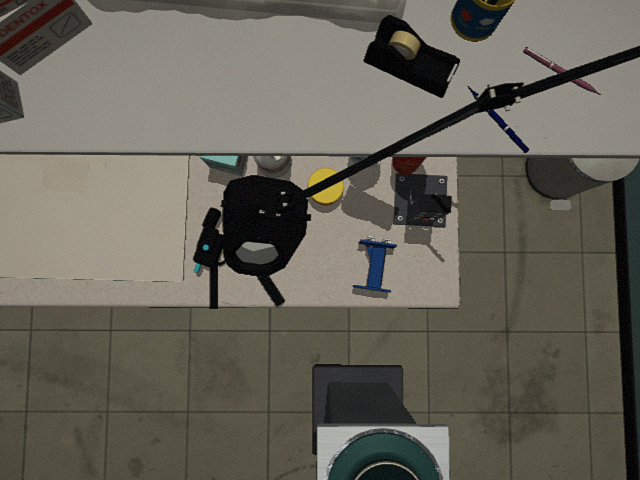

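Scene: the hanger is at about (372,292) in scene and (376,266) in top, with its tabs towards the stand. The stand is at about (350,240) in scene and (425,200) in top. Next I'll enlarge both.

```bash
python3 - <<'E'
from h import *
a=np.load("pics/top0.npy")[150:310,330:470];b=np.load("pics/scene0.npy")[195:325,300:440]
f=lambda i:cv2.resize(i[:,:,::-1],None,fx=4,fy=4,interpolation=cv2.INTER_CUBIC)
cv2.imwrite("pics/c1.png",cv2.resize(f(a),None,fx=.93,fy=.93));cv2.imwrite("pics/c2.png",f(b))
E
```

```text
(no output)
```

View pics/c1.png

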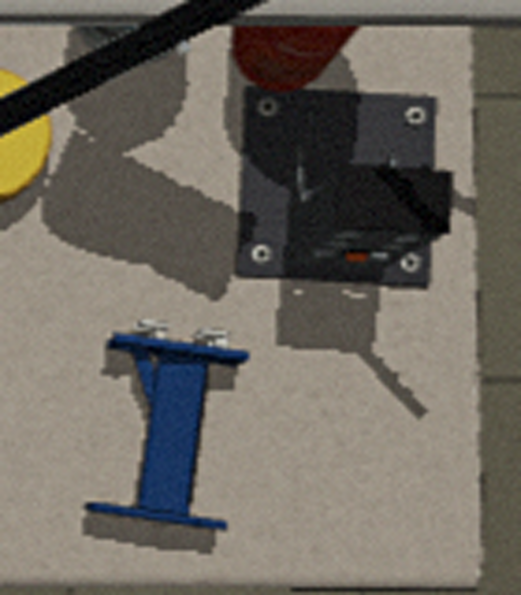

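View pics/c2.png

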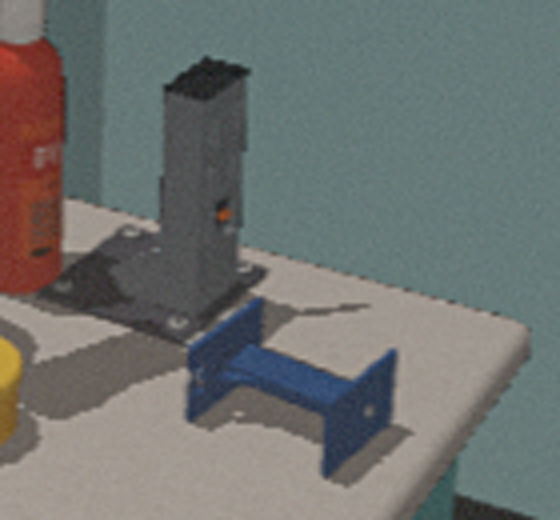

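```bash
cat >> h.py <<'E'
CAL={"scene":(45.508888834027495,328.1594552810038,230.5186756264025,[0.02268189,1.25622318,0.86836041],[-0.62852027,2.40027382,-1.49940869]),
"top":(49.616582262907315,321.7320934640145,236.51334523473642,[0.48935871,0.15567655,1.29100916],[-2.1820182,2.17122663,-0.1068])}
def ray(n,p):
    f,cx,cy,o,r=CAL[n];p=np.atleast_2d(p).astype(float);F=240/np.tan(np.radians(f/2))
    d=np.c_[(p[:,0]-cx)/F,(p[:,1]-cy)/F,np.ones(len(p))]
    return np.array(o),R.from_rotvec(r).apply(d)
def onz(n,p,z):
    o,d=ray(n,p);return (o+d*((z-o[2])/d[:,2])[:,None])[:,:2]
def blue(img):
    h=cv2.cvtColor(img,cv2.COLOR_RGB2HSV);return cv2.inRange(h,(100,130,40),(125,255,255))
E
python3 - <<'E'
from h import *
np.set_printoptions(precision=4,suppress=True)
c=lambda q:np.array(q)/3.72+[330,150]-.5+.13
foot=onz("top",c([(245,87),(436,97),(428,287),(236,276)]),.006)
print("foot",foot,"side",[np.linalg.norm(foot[i]-foot[i-1]) for i in range(4)])
ctr=foot.mean(0);ax=(foot[0]+foot[1]-foot[2]-foot[3]);ax/=np.linalg.norm(ax);lat=foot[0]+foot[3]-foot[1]-foot[2];print("yaw",np.degrees(np.arctan2(ax[1],ax[0])),np.degrees(np.arctan2(-lat[0],lat[1])),"origin",ctr-ax*.055)
m=blue(np.load("pics/top0.npy"));v,u=np.nonzero(m);k=(u>340)&(u<405)&(v>230)&(v<305);u,v=u[k],v[k]
P=onz("top",np.c_[u,v],.06)
for nm,s in(("end",v>285),("back",v<248)):
    r=cv2.minAreaRect(P[s].astype(np.float32)*1000);print(nm,r,cv2.boxPoints(r)) if 1 else 0
B=onz("top",np.c_[u,v],.037)[(v>255)&(v<283)]
r=cv2.minAreaRect(B.astype(np.float32)*1000);print("bar",r)
for nm,p,z in(("end hi corners",[(86,505),(227,525)],.06),("back",[(110,337),(248,355)],.06),("tabs",[(152,325),(212,335)],.04),("catch",[(357,257)],.08)):print(nm,onz("top",c(p),z))
print("lamp",onz("top",[(265,225)],.4))
o1,d1=ray("top",[(263,250)]);o2,d2=ray("scene",[(337,165)])
A=np.c_[d1[0],-d2[0]];t=np.linalg.lstsq(A,o2-o1,rcond=None)[0];print("lampglass",o1+d1[0]*t[0],o2+d2[0]*t[1])
E
```

```text
foot [[ 0.7701 -0.036 ]
 [ 0.764  -0.1652]
 [ 0.6346 -0.1576]
 [ 0.6413 -0.0289]] side [np.float64(0.12891829891655068), np.float64(0.12939785201622458), np.float64(0.12957374819707518), np.float64(0.1289077312410188)]
yaw -3.2754424612899995 -2.848032413144394 origin [ 0.6476 -0.0938]
end ((484.3006286621094, 29.464019775390625), (85.73072814941406, 10.315508842468262), 82.17108154296875) [[473.352  -12.2992]
 [483.5714 -13.7044]
 [495.2492  71.2273]
 [485.0299  72.6324]]
back ((583.7960815429688, 15.898082733154297), (86.09764099121094, 16.541168212890625), 81.72901916503906) [[569.4187 -25.5132]
 [585.7878 -27.8927]
 [598.1735  57.3094]
 [581.8043  59.6889]]
bar ((527.7542114257812, 18.55493927001953), (32.79861831665039, 65.98920440673828), 84.58792877197266)
end hi corners [[ 0.4881  0.0754]
 [ 0.4759 -0.0141]]
back [[ 0.5952  0.0599]
 [ 0.5841 -0.0284]]
tabs [[ 0.6049  0.031 ]
 [ 0.5986 -0.008 ]]
catch [[ 0.6451 -0.0949]]
lamp [[0.5915 0.249 ]]
lampglass [0.5443 0.2453 0.4596] [0.5421 0.2443 0.4593]
```

Top crop: the hanger lies with +z to the right and the stand has a yaw of about -3°. The scene crop agrees. Moving to above the upper end of the end plate.

>>> apply_moves(
  motion=[
    [0.126,-0.127,0.022,0],
    [0.126,-0.127,0.022,0],
    [0.126,-0.127,0.022,0],
    [0.126,-0.127,0.022,0],
    [0.126,-0.127,0.022,0],
    [0.126,-0.127,0.022,0],
    [0.126,-0.127,0.022,0],
    [0.126,-0.127,0.022,0],
  ],
  claw=0,
  squeeze=40,
)

```text
time_s: 0.9
eef_pos: [0.3705, -0.2512, 0.1871]
orientation: [3.087, 0.585, -0.0]
wrist_force: [0.8, -1.0, -0.1]
gripper_width: 0.5
grip_force: 0.0
```

>>> apply_moves(
  motion=[
    [0.126,-0.127,0.022,0],
    [0.126,-0.127,0.022,0],
    [0.126,-0.127,0.022,0],
    [0.126,-0.127,0.022,0],
    [0.126,-0.127,0.022,0],
    [0.126,-0.127,0.022,0],
  ],
)

```text
time_s: 1.5
eef_pos: [0.4768, -0.0048, 0.154]
orientation: [-3.087, -0.585, 0.0]
wrist_force: [1.5, -0.8, 0.3]
gripper_width: 0.498
grip_force: 0.0
```

>>> apply_moves(
  motion=[
    [0,0,0,-0.021],
    [0,0,0,-0.021],
    [0,0,0,-0.021],
    [0,0,0,-0.021],
    [0,0,0,-0.021],
    [0,0,0,-0.021],
    [0,0,0,-0.021],
    [0,0,0,-0.021],
  ],
)

```text
time_s: 2.3
eef_pos: [0.4763, -0.0065, 0.1541]
orientation: [-2.366, -2.066, 0.0]
wrist_force: [1.5, 0.0, 1.1]
gripper_width: 0.498
grip_force: 0.0
```

```bash
cat >> h.py <<'E'
def go(t,yaw_y=None):
    "print shift shares in tool axes to world target t, and turn share to bring tool y to world angle yaw_y (deg); shift first, then turn"
    s=readout.sense();r=R.from_rotvec(s["orientation"]);M=r.as_matrix();a=np.degrees(np.arctan2(M[1,1],M[0,1]))
    print("t",s["time_s"],"pos",np.round(s["eef_pos"],4),"yaw_y",round(a,2),"tilt",np.round(M[:,2],3),"w",round(s["gripper_width"],3),"F",np.round(s["wrist_force"],1),"grip",round(s["grip_force"],1))
    if t is not None: print("shift",np.round(r.inv().apply(np.array(t)-s["eef_pos"])/.25,4))
    if yaw_y is not None: print("turn",round(-((yaw_y-a+180)%360-180)/360,4))
E
python3 - <<'E'
from h import *
go([.478,-.0066,.034],-7.9);print(readout.sense()["q"])
c=imaging.camera("top");cv2.imwrite("pics/t2.png",cv2.resize(c["img"][200:310,320:450,::-1],None,fx=4,fy=4))
E
```

```text
t 2.3 pos [ 0.4763 -0.0065  0.1541] yaw_y -7.74 tilt [-0.  0. -1.] w 0.498 F [1.5 0.  1.1] grip 0.0
shift [0.0007 0.0071 0.4805]
turn 0.0005
[ 0.45859298  0.30164319 -0.5870064   2.03188578  0.21709523  0.86842704
 -0.38393824]
```

>>> apply_moves(
  motion=[
    [0,0.007,0.16,0],
    [0,0,0.16,0],
    [0,0,0.12,0],
    [0,0,0.04,0],
    [0,0,0,0],
  ],
)

```text
time_s: 2.85
eef_pos: [0.4776, -0.0065, 0.0336]
orientation: [-2.372, -2.058, 0.002]
wrist_force: [-0.1, 0.4, 0.2]
gripper_width: 0.498
grip_force: 0.0
```

```bash
python3 - <<'E'
from h import *
go([.478,-.0066,.034],-7.9)
c=imaging.camera("scene");cv2.imwrite("pics/s2.png",cv2.resize(c["img"][210:330,310:450,::-1],None,fx=5,fy=5,interpolation=cv2.INTER_CUBIC))
E
```

```text
t 2.85 pos [ 0.4776 -0.0065  0.0336] yaw_y -8.11 tilt [-0.002  0.    -1.   ] w 0.498 F [-0.1  0.4  0.2] grip 0.0
shift [-0.0001  0.0017 -0.0016]
turn -0.0006
```

View pics/s2.png

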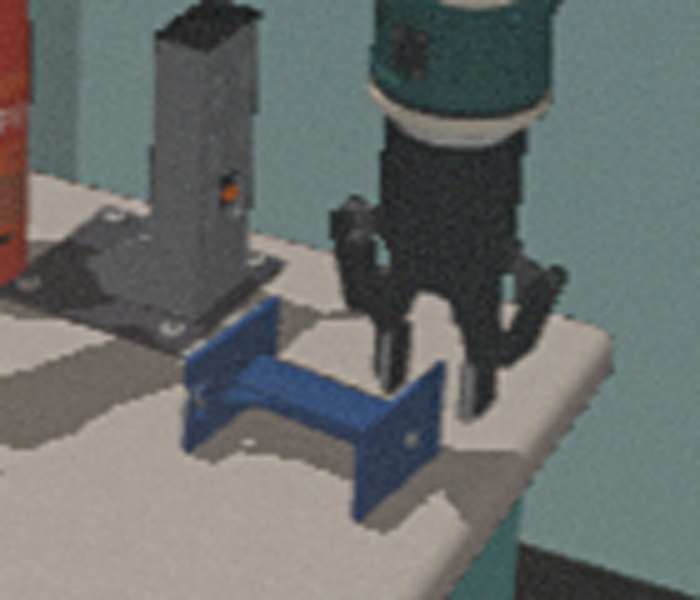

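Scene crop: the fingers straddle the end plate's upper-right corner at about (440,370). Closing, then swinging it up about its lower edge.

>>> apply_moves(
  motion=[
    [0,0,0,0],
    [0,0,0,0],
    [0,0,0,0],
    [0,0,0,0],
    [0,0,0,0],
    [0,0,0,0],
  ],
  claw=-1,
  squeeze=25,
)

```text
time_s: 3.5
eef_pos: [0.4786, -0.0069, 0.0354]
orientation: [2.371, 2.059, 0.001]
wrist_force: [-4.6, -1.9, 12.6]
gripper_width: 0.064
grip_force: 28.6
```

>>> apply_moves(
  motion=[
    [0.022,0,-0.031,0],
    [0.026,0,-0.028,0],
    [0.028,0,-0.026,0],
    [0.03,0,-0.023,0],
    [0.032,0,-0.02,0],
    [0.035,0,-0.017,0],
    [0.036,0,-0.013,0],
    [0.036,0,-0.01,0],
  ],
)

```text
time_s: 4.3
eef_pos: [0.4869, 0.0548, 0.0765]
orientation: [-2.372, -2.06, -0.0]
wrist_force: [-0.2, -0.6, -2.5]
gripper_width: 0.063
grip_force: 25.7
```

```bash
python3 - <<'E'
from h import *
go(None)
c=imaging.camera("scene");cv2.imwrite("pics/s3.png",cv2.resize(c["img"][210:330,310:450,::-1],None,fx=5,fy=5,interpolation=cv2.INTER_CUBIC))
E
```

```text
t 4.3 pos [0.4869 0.0548 0.0765] yaw_y -8.04 tilt [-0.  0. -1.] w 0.063 F [-0.2 -0.6 -2.5] grip 25.7
```

View pics/s3.png

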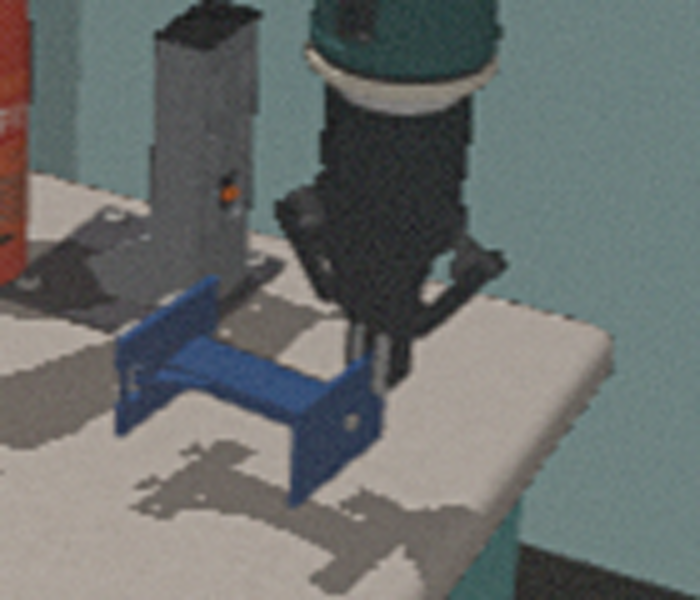

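The hanger was lifted bodily without turning, because the pads' twist friction holds it. Lowering until it is close to the table, then easing the grip so that it can turn.

>>> apply_moves(
  motion=[
    [0,0,0.07,0],
    [0,0,0.05,0],
    [0,0,0,0],
    [0,0,0,0],
  ],
  squeeze=20,
)

```text
time_s: 4.75
eef_pos: [0.4866, 0.054, 0.0462]
orientation: [-2.371, -2.06, 0.001]
wrist_force: [-0.0, -0.7, -2.9]
gripper_width: 0.062
grip_force: 25.7
```

>>> apply_moves(
  motion=[
    [0,0,0,0],
    [0,0,0,0],
  ],
  claw=-0.88,
)

```text
time_s: 4.95
eef_pos: [0.487, 0.0538, 0.0467]
orientation: [2.372, 2.06, 0.001]
wrist_force: [0.3, -0.1, -3.5]
gripper_width: 0.063
grip_force: 25.7
```

>>> apply_moves(
  motion=[
    [0,0,0,0],
    [0,0,0,0],
  ],
  claw=-0.875,
)

```text
time_s: 5.15
eef_pos: [0.4869, 0.0538, 0.0465]
orientation: [2.372, 2.06, 0.0]
wrist_force: [-0.4, 0.3, -3.4]
gripper_width: 0.062
grip_force: 25.7
```

>>> apply_moves(
  motion=[
    [0,0,0,0],
    [0,0,0,0],
  ],
  claw=-0.865,
  squeeze=20,
)

```text
time_s: 5.35
eef_pos: [0.4868, 0.0539, 0.0463]
orientation: [-2.372, -2.06, 0.0]
wrist_force: [-0.7, 0.1, -3.5]
gripper_width: 0.074
grip_force: 10.0
```

>>> apply_moves(
  motion=[
    [0,0,0,0],
    [0,0,0,0],
  ],
  claw=-0.855,
)

```text
time_s: 5.55
eef_pos: [0.4867, 0.0539, 0.0463]
orientation: [-2.372, -2.06, 0.0]
wrist_force: [0.1, 0.1, -0.1]
gripper_width: 0.073
grip_force: 0.0
```

>>> apply_moves(
  motion=[
    [0,0,0,0],
    [0,0,0,0],
  ],
  claw=-0.845,
)

```text
time_s: 5.75
eef_pos: [0.487, 0.054, 0.0464]
orientation: [2.372, 2.06, 0.001]
wrist_force: [-0.8, -0.4, 0.1]
gripper_width: 0.076
grip_force: 0.0
```

>>> apply_moves(
  motion=[
    [-0.016,0,0,0],
    [0,0,0,0],
  ],
)

```text
time_s: 5.95
eef_pos: [0.4862, 0.0493, 0.0463]
orientation: [2.372, 2.059, -0.0]
wrist_force: [0.6, 0.2, 0.0]
gripper_width: 0.075
grip_force: 0.0
```

>>> apply_moves(
  motion=[
    [0,0,0,0],
    [0,0,0,0],
    [0,0,0,0],
  ],
  claw=-0.87,
)

```text
time_s: 6.25
eef_pos: [0.4861, 0.0498, 0.0463]
orientation: [2.372, 2.06, -0.0]
wrist_force: [-0.8, -2.7, 1.9]
gripper_width: 0.066
grip_force: 8.9
```

>>> apply_moves(
  motion=[
    [0,0,-0.03,0],
    [0,0,-0.03,0],
    [0,0,-0.04,0],
    [0,0,-0.04,0],
  ],
)

```text
time_s: 6.65
eef_pos: [0.4862, 0.05, 0.0823]
orientation: [-2.372, -2.06, -0.0]
wrist_force: [0.2, 0.2, -3.6]
gripper_width: 0.069
grip_force: 14.8
```

```bash
python3 - <<'E'
from h import *
go(None)
c=imaging.camera("scene");cv2.imwrite("pics/s4.png",cv2.resize(c["img"][210:330,310:450,::-1],None,fx=5,fy=5,interpolation=cv2.INTER_CUBIC))
E
```

```text
t 6.65 pos [0.4862 0.05   0.0823] yaw_y -8.04 tilt [ 0.  0. -1.] w 0.069 F [ 0.2  0.2 -3.6] grip 14.8
```

View pics/s4.png

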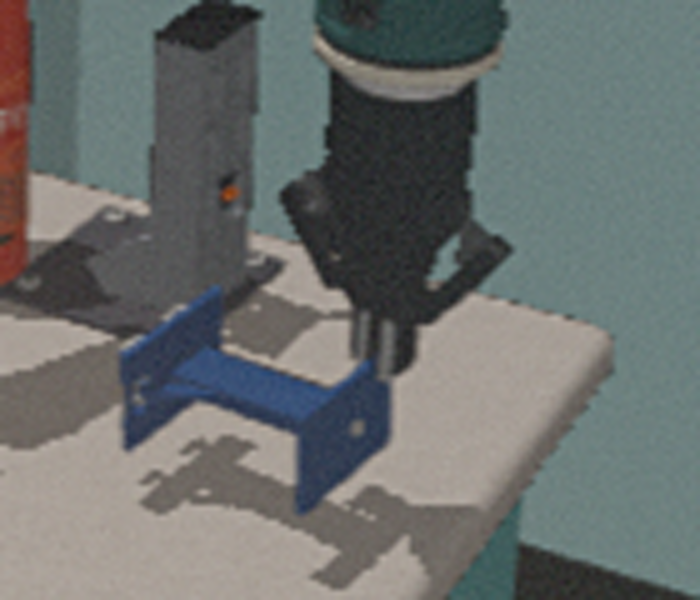

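It's still level, with the small patch and a grip of 15 N. Lowering it and easing the grip in fine steps.

>>> apply_moves(
  motion=[
    [0,0,0.05,0],
    [0,0,0.03,0],
    [0,0,0,0],
  ],
)

```text
time_s: 7.0
eef_pos: [0.485, 0.0499, 0.0595]
orientation: [-2.37, -2.059, 0.004]
wrist_force: [-0.1, 0.2, -2.4]
gripper_width: 0.066
grip_force: 16.3
```

>>> apply_moves(
  motion=[
    [0,0,0,0],
    [0,0,0,0],
  ],
  claw=-0.866,
)

```text
time_s: 7.2
eef_pos: [0.4861, 0.0501, 0.0611]
orientation: [-2.371, -2.06, 0.0]
wrist_force: [-0.1, -0.1, -2.4]
gripper_width: 0.066
grip_force: 13.5
```

>>> apply_moves(
  motion=[
    [0,0,0,0],
    [0,0,0,0],
  ],
  claw=-0.863,
)

```text
time_s: 7.4
eef_pos: [0.4863, 0.05, 0.0614]
orientation: [2.372, 2.06, 0.0]
wrist_force: [0.7, 0.2, -2.2]
gripper_width: 0.067
grip_force: 13.5
```

```bash
cat >> h.py <<'E'
def look(n,ref=None):
    i=imaging.camera(n)["img"];v,u=np.nonzero(blue(i));k=(u>330)&(u<405)&(v>225)&(v<330);u,v=u[k],v[k]
    print(n,"n",k.sum(),"bbox",u.min(),u.max(),v.min(),v.max(),"mean",u.mean().round(1),v.mean().round(1));return i
E
python3 - <<'E'
from h import *
go(None);look("scene")
E
```

```text
t 7.4 pos [0.4863 0.05   0.0614] yaw_y -8.04 tilt [ 0.  0. -1.] w 0.067 F [ 0.7  0.2 -2.2] grip 13.5
scene n 165 bbox 335 385 275 300 mean 360.2 292.5
```

>>> apply_moves(
  motion=[
    [0,0,-0.03,0],
    [0,0,-0.04,0],
    [0,0,-0.04,0],
    [0,0,0,0],
  ],
  claw=-0.861,
)

```text
time_s: 7.85
eef_pos: [0.4871, 0.05, 0.0905]
orientation: [2.371, 2.059, 0.003]
wrist_force: [1.0, -0.3, -3.0]
gripper_width: 0.067
grip_force: 13.4
```

```bash
cat >> h.py <<'E'
def blue(img):
    i=img.astype(int);return ((i[...,2]>i[...,0]+25)&(i[...,2]>i[...,1]+15)).astype(np.uint8)*255
E
python3 - <<'E'
from h import *
go(None);i=look("scene");cv2.imwrite("pics/s5.png",cv2.resize(i[210:330,310:450,::-1],None,fx=5,fy=5,interpolation=cv2.INTER_CUBIC))
E
```

```text
t 7.85 pos [0.4871 0.05   0.0905] yaw_y -8.06 tilt [ 0.003  0.    -1.   ] w 0.067 F [ 1.  -0.3 -3. ] grip 13.4
scene n 839 bbox 334 387 265 309 mean 361.2 286.4
```

View pics/s5.png

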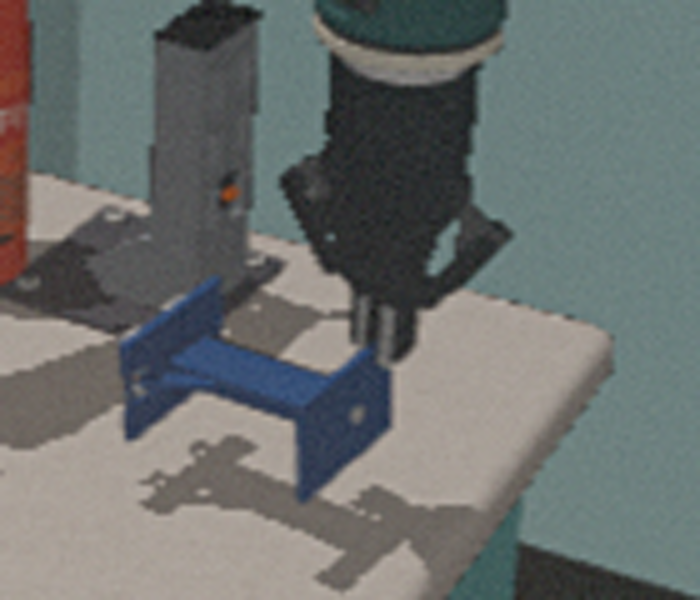

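Crop: the z=0 end has sagged a few degrees (corner at about (300,500)), so the turn has begun. Upward jerks should walk it round.

>>> apply_moves(
  motion=[
    [0,0,-0.14,0],
    [0,0,0.03,0],
    [0,0,0.05,0],
    [0,0,0.06,0],
    [0,0,-0.14,0],
    [0,0,0.03,0],
    [0,0,0.05,0],
    [0,0,0.06,0],
  ],
)

```text
time_s: 8.7
eef_pos: [0.4852, 0.0496, 0.0865]
orientation: [-2.371, -2.059, 0.002]
wrist_force: [0.0, 0.4, -3.4]
gripper_width: 0.066
grip_force: 9.8
```

```bash
python3 - <<'E'
from h import *
go(None);i=look("scene")
E
```

```text
t 8.7 pos [0.4852 0.0496 0.0865] yaw_y -8.05 tilt [-0.002 -0.    -1.   ] w 0.066 F [ 0.   0.4 -3.4] grip 9.8
scene n 913 bbox 336 391 268 315 mean 364.3 291.3
```

>>> apply_moves(
  motion=[
    [0,0,0,0],
    [0,0,0,0],
    [0,0,0,0],
  ],
  claw=-0.859,
)

```text
time_s: 9.05
eef_pos: [0.4862, 0.05, 0.0888]
orientation: [-2.372, -2.06, -0.0]
wrist_force: [-0.6, -0.3, -3.1]
gripper_width: 0.073
grip_force: 13.0
```

```bash
python3 - <<'E'
from h import *
go(None);i=look("scene")
E
```

```text
t 9.05 pos [0.4862 0.05   0.0888] yaw_y -8.04 tilt [ 0.  0. -1.] w 0.073 F [-0.6 -0.3 -3.1] grip 13.0
scene n 920 bbox 336 391 269 315 mean 364.3 291.2
```

>>> apply_moves(
  motion=[
    [0,0,-0.18,0],
    [0,0,0.04,0],
    [0,0,0.07,0],
    [0,0,0.07,0],
    [0,0,-0.18,0],
    [0,0,0.04,0],
    [0,0,0.07,0],
    [0,0,0.07,0],
  ],
)

```text
time_s: 9.9
eef_pos: [0.4871, 0.0498, 0.0892]
orientation: [2.371, 2.058, 0.003]
wrist_force: [0.1, 0.5, 0.6]
gripper_width: 0.069
grip_force: 0.0
```

```bash
python3 - <<'E'
from h import *
go(None);i=look("scene")
E
```

```text
t 9.9 pos [0.4871 0.0498 0.0892] yaw_y -8.07 tilt [ 0.003 -0.    -1.   ] w 0.069 F [0.1 0.5 0.6] grip 0.0
scene n 795 bbox 343 395 273 317 mean 369.3 294.4
```

>>> apply_moves(
  motion=[
    [0,0,-0.18,0],
    [0,0,0.04,0],
    [0,0,0.07,0],
    [0,0,0.07,0],
    [0,0,-0.18,0],
    [0,0,0.04,0],
    [0,0,0.07,0],
    [0,0,0.07,0],
  ],
)

```text
time_s: 10.75
eef_pos: [0.4874, 0.0499, 0.0897]
orientation: [2.37, 2.058, 0.004]
wrist_force: [0.0, 0.0, -0.5]
gripper_width: 0.069
grip_force: 0.0
```

```bash
python3 - <<'E'
from h import *
go(None);i=look("scene")
E
```

```text
t 10.75 pos [0.4874 0.0499 0.0897] yaw_y -8.07 tilt [ 0.004 -0.    -1.   ] w 0.069 F [ 0.   0.  -0.5] grip 0.0
scene n 801 bbox 343 395 273 317 mean 369.3 294.4
```

```bash
python3 - <<'E'
from h import *
a=imaging.camera("scene")["img"];b=imaging.camera("top")["img"];np.save("pics/s6.npy",a);np.save("pics/t6.npy",b)
f=lambda i:cv2.resize(i[:,:,::-1],None,fx=4,fy=4,interpolation=cv2.INTER_CUBIC)
cv2.imwrite("pics/m6.png",np.hstack([f(a[230:330,320:415]),f(b[220:320,330:430])]))
E
```

```text
(no output)
```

View pics/m6.png

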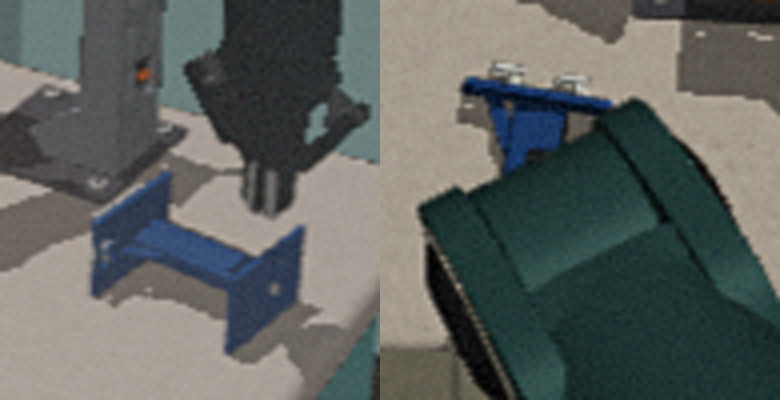

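Montage: the hanger fell back onto its side. In top its back plate runs from about (351,241) to (388,246), and in scene the end plate's upper corner is at about (396,287). I'll re-grip it firmly and turn it against the worktop's right edge face, pushing on the lower corner.

```bash
python3 - <<'E'
from h import *
np.set_printoptions(precision=4,suppress=True)
m=blue(np.load("pics/t6.npy"));v,u=np.nonzero(m);k=(u>340)&(u<392)&(v>230)&(v<248);P=onz("top",np.c_[u,v],.06)[k]
r=cv2.minAreaRect((P*1000).astype(np.float32));print(r)
print(onz("top",[(351,241),(388,246)],.06))
e=onz("scene",[(320+303/4,230+228/4),(320+229/4,230+290/4)],.06);print("end top edge",e,np.linalg.norm(e[0]-e[1]))
go(None)
e0=onz("scene",[(310+443/5,210+365/5)],.06);print("scene same corner before",e0,"was by top",[.4759,-.0141])
print("edge",onz("top",[(330+478/3.72,150+350/3.72),(330+480/3.72,150+560/3.72)],0))
E
```

```text
((583.3233642578125, 36.48210525512695), (84.80857849121094, 16.887828826904297), 80.79359436035156)
[[ 0.5933  0.0794]
 [ 0.5818 -0.0086]]
end top edge [[0.4708 0.0182]
 [0.4829 0.1115]] 0.09413361386218516
t 10.9 pos [0.4863 0.0501 0.0892] yaw_y -8.03 tilt [ 0.  0. -1.] w 0.074 F [-0.5  0.  -0.1] grip 0.0
scene same corner before [[ 0.4719 -0.0047]] was by top [0.4759, -0.0141]
edge [[ 0.592  -0.1928]
 [ 0.452  -0.1914]]
```

>>> apply_moves(
  motion=[
    [-0.073,-0.008,0,0],
    [-0.073,-0.008,0,0],
    [0,0,0,0],
    [0,0,0.1,0],
    [0,0,0.097,0],
    [0,0,0,0],
  ],
  claw=0,
)

```text
time_s: 11.5
eef_pos: [0.4765, 0.0148, 0.0386]
orientation: [-2.37, -2.06, 0.002]
wrist_force: [-0.5, 1.1, -0.2]
gripper_width: 0.496
grip_force: 0.0
```

>>> apply_moves(
  motion=[
    [0,0,0,0],
    [0,0,0,0],
    [0,0,0,0],
    [0,0,0,0],
    [0,0,0,0],
    [0,0,0,0],
  ],
  claw=-1,
  squeeze=40,
)

```text
time_s: 12.1
eef_pos: [0.4778, 0.0144, 0.0409]
orientation: [2.371, 2.059, 0.002]
wrist_force: [-3.0, -0.6, 11.5]
gripper_width: 0.058
grip_force: 41.4
```

>>> apply_moves(
  motion=[
    [0,0,-0.1,0],
    [0,0,-0.15,0],
    [0,0,-0.15,0],
    [0,0,0,0],
  ],
)

```text
time_s: 12.5
eef_pos: [0.4793, 0.0146, 0.1442]
orientation: [2.368, 2.057, 0.007]
wrist_force: [0.6, 0.9, -3.7]
gripper_width: 0.061
grip_force: 39.7
```

```bash
python3 - <<'E'
from h import *
go([.47,-.3,.12],0);i=look("scene");np.save("pics/s7.npy",i)
from scipy.optimize import brentq
E
```

```text
t 12.5 pos [0.4793 0.0146 0.1442] yaw_y -8.05 tilt [ 0.007 -0.001 -1.   ] w 0.061 F [ 0.6  0.9 -3.7] grip 39.7
shift [-1.2511  0.1385  0.0974]
turn -0.0224
scene n 857 bbox 343 395 240 283 mean 368.8 260.6
```

>>> apply_moves(
  motion=[
    [0,0,0,-0.022],
    [-0.157,-0.01,0,0],
    [-0.157,-0.01,0,0],
    [-0.157,-0.01,0,0],
    [-0.157,-0.01,0,0],
    [-0.157,-0.01,0,0],
    [-0.157,-0.01,0,0],
    [-0.157,-0.01,0,0],
  ],
)

```text
time_s: 13.35
eef_pos: [0.458, -0.2618, 0.1385]
orientation: [-2.223, -2.218, 0.001]
wrist_force: [1.7, -1.0, -3.1]
gripper_width: 0.056
grip_force: 39.6
```

>>> apply_moves(
  motion=[
    [-0.157,-0.01,0,0],
    [0,0,0.1,0],
    [0,0,0.12,0],
    [0,0,0.12,0],
    [0,0,0.1,0],
    [0,0,0.06,0],
    [0,0,0,0],
  ],
)

```text
time_s: 14.05
eef_pos: [0.4552, -0.2987, 0.0124]
orientation: [-2.221, -2.217, 0.001]
wrist_force: [0.5, -0.3, -3.9]
gripper_width: 0.059
grip_force: 39.6
```

```bash
python3 - <<'E'
from h import *
go(None);i=look("scene")
i=imaging.camera("scene")["img"];v,u=np.nonzero(blue(i));k=(u>380)&(u<470)&(v>200)&(v<330);u,v=u[k],v[k];print(k.sum(),u.min(),u.max(),v.min(),v.max())
np.save("pics/s8.npy",i)
E
```

```text
t 14.05 pos [ 0.4552 -0.2987  0.0124] yaw_y -0.11 tilt [-0.003  0.002 -1.   ] w 0.059 F [ 0.5 -0.3 -3.9] grip 39.6
scene n 124 bbox 395 404 243 265 mean 400.0 255.0
469 395 437 241 274
```

>>> apply_moves(
  motion=[
    [0.06,0,-0.02,0],
    [0.02,0,0,0],
    [0.02,0,0,0],
    [0.02,0,0,0],
  ],
)

```text
time_s: 14.55
eef_pos: [0.457, -0.2724, 0.0208]
orientation: [2.222, 2.214, -0.003]
wrist_force: [-4.1, -32.5, 11.3]
gripper_width: 0.057
grip_force: 41.7
```

>>> apply_moves(
  motion=[
    [0.02,0,0,0],
    [0.02,0,0,0],
  ],
)

```text
time_s: 14.75
eef_pos: [0.457, -0.2677, 0.022]
orientation: [2.224, 2.205, -0.008]
wrist_force: [-8.6, -50.0, 23.8]
gripper_width: 0.058
grip_force: 46.4
```

>>> apply_moves(
  motion=[
    [0,0,-0.03,0],
    [0.01,0,-0.03,0],
  ],
)

```text
time_s: 14.95
eef_pos: [0.4566, -0.2589, 0.0353]
orientation: [2.224, 2.215, -0.001]
wrist_force: [0.2, -4.9, -5.4]
gripper_width: 0.059
grip_force: 42.8
```

>>> apply_moves(
  motion=[
    [0.02,0,-0.03,0],
    [0.02,0,-0.03,0],
  ],
)

```text
time_s: 15.15
eef_pos: [0.4565, -0.2478, 0.0501]
orientation: [2.224, 2.217, -0.001]
wrist_force: [0.5, -4.3, -4.5]
gripper_width: 0.059
grip_force: 42.7
```

```bash
python3 - <<'E'
from h import *
go(None)
i=imaging.camera("scene")["img"];cv2.imwrite("pics/s9.png",cv2.resize(i[210:330,350:490,::-1],None,fx=5,fy=5,interpolation=cv2.INTER_CUBIC));np.save("pics/s9.npy",i)
v,u=np.nonzero(blue(i));k=(u>380)&(u<470)&(v>200)&(v<330);u,v=u[k],v[k];print(k.sum(),u.min(),u.max(),v.min(),v.max(),u.mean(),v.mean())
E
```

```text
t 15.15 pos [ 0.4565 -0.2478  0.0501] yaw_y -0.18 tilt [ 0.    -0.001 -1.   ] w 0.059 F [ 0.5 -4.3 -4.5] grip 42.7
553 390 435 236 273 411.8607594936709 254.58227848101265
```

>>> apply_moves(
  motion=[
    [0.017,0,-0.012,0],
    [0.017,0,-0.012,0],
    [0.018,0,-0.009,0],
    [0.018,0,-0.009,0],
  ],
)

```text
time_s: 15.6
eef_pos: [0.4568, -0.2307, 0.0606]
orientation: [2.224, 2.217, -0.001]
wrist_force: [-1.6, -7.9, 1.3]
gripper_width: 0.056
grip_force: 43.4
```

>>> apply_moves(
  motion=[
    [0.019,0,-0.008,0],
    [0.019,0,-0.007,0],
    [0.02,0,-0.005,0],
    [0.02,0,-0.005,0],
  ],
)

```text
time_s: 16.0
eef_pos: [0.4569, -0.2112, 0.067]
orientation: [2.224, 2.216, -0.001]
wrist_force: [-2.0, -7.1, 2.8]
gripper_width: 0.056
grip_force: 43.0
```

```bash
python3 - <<'E'
from h import *
go(None)
i=imaging.camera("scene")["img"];np.save("pics/s10.npy",i)
for n in("s8","s9","s10"):
    b=blue(np.load(f"pics/{n}.npy"));b[:200]=0;b[330:]=0;b[:,:370]=0;b[:,470:]=0
    c=max(cv2.findContours(b,0,2)[0],key=cv2.contourArea);print(n,cv2.contourArea(c),cv2.approxPolyDP(c,1.5,True)[:,0].tolist())
E
```

```text
t 16.0 pos [ 0.4569 -0.2112  0.067 ] yaw_y -0.19 tilt [ 0.001 -0.002 -1.   ] w 0.056 F [-2.  -7.1  2.8] grip 43.0
s8 403.0 [[396, 251], [397, 260], [395, 264], [399, 263], [400, 259], [410, 259], [429, 265], [428, 273], [430, 274], [437, 264], [433, 264], [437, 260], [437, 251], [432, 257], [407, 252], [404, 248], [406, 241]]
s9 487.5 [[401, 236], [390, 254], [391, 258], [394, 259], [392, 263], [394, 263], [396, 258], [409, 257], [423, 261], [426, 273], [432, 262], [430, 259], [435, 257], [435, 254], [432, 252], [433, 248], [427, 254], [402, 247]]
s10 530.0 [[397, 234], [388, 259], [392, 259], [390, 261], [392, 264], [395, 258], [404, 256], [423, 260], [423, 269], [426, 273], [428, 269], [426, 268], [431, 259], [428, 258], [434, 252], [431, 254], [429, 250], [426, 252], [401, 245]]
```

The contours show the plate is now about half way up. Carrying it back over the table to finish the swing on the surface.

>>> apply_moves(
  motion=[
    [0,0,-0.1,0],
    [0,0,-0.15,0],
    [0.13,0.02,0,0],
    [0.14,0.02,0,0],
    [0.14,0.02,0,0],
    [0.14,0.02,0,0],
    [0.13,0.02,0,0],
    [0,0,0,0],
  ],
)

```text
time_s: 16.85
eef_pos: [0.4823, -0.0354, 0.1291]
orientation: [-2.217, -2.225, -0.002]
wrist_force: [0.9, -0.4, -1.5]
gripper_width: 0.058
grip_force: 41.7
```

>>> apply_moves(
  motion=[
    [0,0,0.08,0],
    [0,0,0.06,0],
    [0,0,0.02,0],
    [0,0,0.01,0],
    [0,0,0,0],
  ],
)

```text
time_s: 17.35
eef_pos: [0.4821, -0.0402, 0.0865]
orientation: [-2.224, -2.219, -0.0]
wrist_force: [0.3, -0.1, -2.4]
gripper_width: 0.057
grip_force: 41.8
```

```bash
python3 - <<'E'
from h import *
go(None)
i=imaging.camera("scene")["img"];np.save("pics/s11.npy",i)
E
```

```text
t 17.35 pos [ 0.4821 -0.0402  0.0865] yaw_y -0.13 tilt [ 0.  0. -1.] w 0.057 F [ 0.3 -0.1 -2.4] grip 41.8
```

>>> apply_moves(
  motion=[
    [0.038,0,0.01,0],
    [0.038,0,0.0,0],
    [0.038,0,0.003,0],
    [0.038,0,0.006,0],
  ],
)

```text
time_s: 17.8
eef_pos: [0.4822, -0.0009, 0.0817]
orientation: [2.223, 2.22, 0.001]
wrist_force: [0.3, 0.5, -2.9]
gripper_width: 0.056
grip_force: 41.8
```

>>> apply_moves(
  motion=[
    [0.038,0,0.009,0],
    [0.036,0,0.012,0],
    [0.035,0,0.016,0],
    [0.033,0,0.019,0],
    [0,0,0,0],
  ],
)

```text
time_s: 18.3
eef_pos: [0.4825, 0.0351, 0.0689]
orientation: [2.222, 2.22, 0.0]
wrist_force: [-17.7, 0.0, 44.6]
gripper_width: 0.061
grip_force: 57.5
```

```bash
python3 - <<'E'
from h import *
go(None)
i=imaging.camera("scene")["img"];np.save("pics/s12.npy",i)
for n in("s11","s12"):
    b=blue(np.load(f"pics/{n}.npy"));b[:200]=0;b[330:]=0;b[:,:330]=0;b[:,470:]=0
    c=max(cv2.findContours(b,0,2)[0],key=cv2.contourArea);print(n,cv2.contourArea(c),cv2.approxPolyDP(c,1.5,True)[:,0].tolist())
E
```

```text
t 18.3 pos [0.4825 0.0351 0.0689] yaw_y -0.05 tilt [ 0.001 -0.001 -1.   ] w 0.061 F [-17.7   0.   44.6] grip 57.5
s11 635.0 [[366, 249], [356, 276], [358, 278], [359, 276], [361, 277], [361, 282], [364, 275], [372, 273], [392, 277], [395, 280], [392, 286], [397, 293], [402, 278], [399, 275], [404, 273], [405, 268], [402, 271], [399, 267], [396, 269], [367, 259], [371, 258]]
s12 644.5 [[355, 262], [345, 292], [352, 294], [353, 289], [364, 286], [385, 293], [382, 304], [388, 306], [392, 293], [388, 285], [386, 288], [383, 285], [383, 281], [359, 274], [357, 272], [361, 269], [361, 266]]
```

Force balance and height fit a hanger standing flat. Relaxing the press and letting go.

>>> apply_moves(
  motion=[
    [0,0,-0.008,0],
    [0,0,0,0],
  ],
)

```text
time_s: 18.55
eef_pos: [0.4825, 0.034, 0.07]
orientation: [2.223, 2.219, 0.001]
wrist_force: [-4.0, 0.8, 11.3]
gripper_width: 0.059
grip_force: 52.6
```

>>> apply_moves(
  motion=[
    [0,0,0,0],
    [0,0,0,0],
    [0,0,0,0],
    [0,0,0,0],
  ],
  claw=-0.4,
)

```text
time_s: 18.95
eef_pos: [0.4821, 0.0334, 0.0694]
orientation: [-2.224, -2.219, 0.0]
wrist_force: [0.7, -0.0, 0.2]
gripper_width: 0.299
grip_force: 0.0
```

>>> apply_moves(
  motion=[
    [0,0,-0.1,0],
    [0,0,-0.15,0],
    [-0.15,0,-0.1,0],
    [-0.19,0,0,0],
    [-0.19,0,0,0],
    [-0.19,0,0,0],
    [-0.15,0,0,0],
  ],
)

```text
time_s: 19.65
eef_pos: [0.4812, -0.1871, 0.1571]
orientation: [2.226, 2.217, -0.001]
wrist_force: [-0.2, 0.3, -0.7]
gripper_width: 0.302
grip_force: 0.0
```

```bash
python3 - <<'E'
from h import *
go(None)
a=imaging.camera("scene")["img"];b=imaging.camera("top")["img"];np.save("pics/s13.npy",a);np.save("pics/t13.npy",b)
f=lambda i:cv2.resize(i[:,:,::-1],None,fx=4,fy=4,interpolation=cv2.INTER_CUBIC)
cv2.imwrite("pics/m13.png",np.hstack([f(a[215:330,320:415]),f(b[195:310,335:435])]))
E
```

```text
t 19.65 pos [ 0.4812 -0.1871  0.1571] yaw_y -0.23 tilt [ 0.    -0.001 -1.   ] w 0.302 F [-0.2  0.3 -0.7] grip 0.0
```

View pics/m13.png

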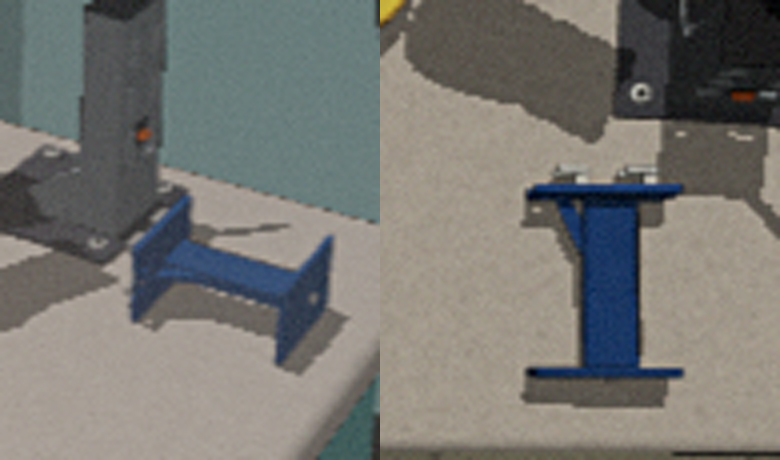

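Montage: it is lying on its side again, now at a yaw of about 0. I'll work out the angle it had before release from the saved contours.

```bash
cat >> h.py <<'E'
def proj(n,P):
    f,cx,cy,o,r=CAL[n];F=240/np.tan(np.radians(f/2));d=R.from_rotvec(r).inv().apply(np.atleast_2d(P)-o);return np.c_[cx+F*d[:,0]/d[:,2],cy+F*d[:,1]/d[:,2]]
E
python3 - <<'E'
from h import *
np.set_printoptions(precision=1,suppress=True)
# back plate outer corners for turn th about pad pivot(ya,za)=(20,81); tool y~world x
for n,px,py,pz in(("s10",.457,-.2112,.077),("s11",.4821,-.0402,.0965),("s12",.4825,.0351,.079)):
    for th in(20,35,50,65,80,90):
        t=np.radians(th);P=[]
        for ya,za in((30,88),(30,0),(-30,0),(-30,88)):
            y,z=ya-20,za-81
            # lying: world up=y, world Y=-z ; turned by th: 
            P.append([px+.109,py+(-z*np.cos(t)+y*np.sin(t))/1e3,pz+(y*np.cos(t)+z*np.sin(t))/1e3])
        p=proj("scene",P);print(n,th,p.ravel(),"lowz %.3f"%min(q[2] for q in P))
b=onz("top",np.array([[527-380,190],[683-380,190],[527-380,372],[683-380,372]])/4+[335-.4,195-.4],.06);print((b*1000))
E
```

```text
s10 20 [396.8 235.3 385.3 255.3 386.8 268.9 398.  249. ] lowz 0.002
s10 35 [396.4 235.6 385.8 260.2 389.2 269.4 399.5 245.4] lowz -0.010
s10 50 [396.  236.1 387.1 263.5 392.1 268.  400.7 241.4] lowz -0.017
s10 65 [395.6 236.9 388.9 265.1 395.2 264.7 401.7 237.3] lowz -0.018
s10 80 [395.2 237.8 391.2 264.9 398.3 259.7 402.3 233.4] lowz -0.011
s10 90 [395.  238.4 392.9 263.8 400.2 255.7 402.5 230.9] lowz -0.004
s11 20 [365.7 250.6 352.1 272.8 354.6 287.1 367.7 265. ] lowz 0.022
s11 35 [365.2 251.  353.  277.9 357.7 287.5 369.4 261.1] lowz 0.009
s11 50 [364.7 251.6 354.7 281.3 361.2 285.6 370.8 256.8] lowz 0.002
s11 65 [364.2 252.4 357.1 282.8 364.9 281.8 371.8 252.4] lowz 0.002
s11 80 [363.8 253.4 360.  282.4 368.6 276.3 372.4 248.1] lowz 0.008
s11 90 [363.6 254.1 362.  281.1 370.8 271.9 372.5 245.5] lowz 0.015
s12 20 [353.4 267.6 338.9 291.2 341.8 305.4 355.8 282. ] lowz 0.004
s12 35 [352.9 268.  340.  296.2 345.3 305.5 357.6 277.9] lowz -0.008
s12 50 [352.3 268.6 341.9 299.5 349.1 303.4 359.1 273.4] lowz -0.015
s12 65 [351.8 269.5 344.5 300.9 353.1 299.2 360.1 268.9] lowz -0.016
s12 80 [351.4 270.5 347.6 300.2 356.9 293.4 360.7 264.5] lowz -0.009
s12 90 [351.1 271.2 349.9 298.7 359.3 288.7 360.8 261.8] lowz -0.002
[[590.9  31. ]
 [591.4 -61.9]
 [483.1  31.4]
 [483.5 -60.7]]
```

The contours show about 50° before release, just short of the 57° tipping point. I'll repeat at the edge, follow the arc from first contact and go further round.

>>> apply_moves(
  motion=[
    [0.18,0.003,0,0],
    [0.18,0.002,0,0],
    [0.18,0,0,0],
    [0,0,0.1,0],
    [0,0,0.15,0],
    [0,0,0.13,0],
    [0,0,0.09,0],
    [0,0,0,0],
  ],
  claw=0,
)

```text
time_s: 20.55
eef_pos: [0.4816, -0.0485, 0.0372]
orientation: [-2.22, -2.217, 0.004]
wrist_force: [-0.5, -0.6, 1.3]
gripper_width: 0.499
grip_force: 0.0
```

>>> apply_moves(
  motion=[
    [0,0,0,0],
    [0,0,0,0],
    [0,0,0,0],
    [0,0,0,0],
    [0,0,0,0],
  ],
  claw=-1,
  squeeze=40,
)

```text
time_s: 21.05
eef_pos: [0.4839, -0.0493, 0.0409]
orientation: [2.223, 2.218, 0.001]
wrist_force: [-1.7, -0.0, 6.6]
gripper_width: 0.059
grip_force: 41.7
```

>>> apply_moves(
  motion=[
    [0,0,-0.08,0],
    [-0.05,0,-0.12,0],
    [-0.15,-0.02,0,0],
    [-0.18,-0.03,0,0],
    [-0.18,-0.03,0,0],
    [-0.18,-0.02,0,0],
    [-0.18,0,0,0],
    [0,0,0,0],
  ],
)

```text
time_s: 21.85
eef_pos: [0.4564, -0.2858, 0.0903]
orientation: [2.231, 2.208, -0.002]
wrist_force: [-0.3, 1.6, -3.1]
gripper_width: 0.063
grip_force: 40.2
```

```bash
python3 - <<'E'
from h import *
go([.4565,-.285,.024],0)
E
```

```text
t 21.85 pos [ 0.4564 -0.2858  0.0903] yaw_y -0.59 tilt [ 0.001 -0.003 -1.   ] w 0.063 F [-0.3  1.6 -3.1] grip 40.2
shift [3.90e-03 1.00e-04 2.65e-01]
turn -0.0016
```

>>> apply_moves(
  motion=[
    [0,0,0.1,0],
    [0,0,0.1,0],
    [0,0,0.075,0],
    [0.03,0,0,0],
    [0.03,0,0,0],
    [0.016,0,0,0],
  ],
)

```text
time_s: 22.45
eef_pos: [0.4579, -0.2638, 0.0231]
orientation: [2.223, 2.213, -0.005]
wrist_force: [-9.0, -30.1, 11.5]
gripper_width: 0.057
grip_force: 42.5
```

>>> apply_moves(
  motion=[
    [0.024,0,-0.033,0],
    [0.026,0,-0.029,0],
    [0.029,0,-0.026,0],
    [0.032,0,-0.023,0],
  ],
)

```text
time_s: 22.85
eef_pos: [0.4582, -0.2332, 0.0508]
orientation: [2.223, 2.216, -0.001]
wrist_force: [-1.5, -7.0, -2.7]
gripper_width: 0.058
grip_force: 39.5
```

>>> apply_moves(
  motion=[
    [0.034,0,-0.019,0],
    [0.035,0,-0.016,0],
    [0.037,0,-0.013,0],
    [0.038,0,-0.01,0],
  ],
)

```text
time_s: 23.25
eef_pos: [0.4586, -0.1966, 0.0652]
orientation: [2.222, 2.216, -0.0]
wrist_force: [-0.5, -4.8, -1.0]
gripper_width: 0.063
grip_force: 38.9
```

```bash
cat >> h.py <<'E'
def cont(nm,u0=330):
    i=imaging.camera("scene")["img"];np.save(f"pics/{nm}.npy",i);b=blue(i);b[:200]=0;b[330:]=0;b[:,:u0]=0;b[:,470:]=0
    c=max(cv2.findContours(b,0,2)[0],key=cv2.contourArea);print(nm,cv2.approxPolyDP(c,1.5,True)[:,0].tolist())
E
python3 - <<'E'
from h import *
go(None);cont("s14",370)
E
```

```text
t 23.25 pos [ 0.4586 -0.1966  0.0652] yaw_y -0.15 tilt [ 0.002 -0.002 -1.   ] w 0.063 F [-0.5 -4.8 -1. ] grip 38.9
s14 [[395, 235], [387, 261], [393, 263], [395, 258], [404, 256], [418, 259], [424, 262], [422, 270], [426, 273], [430, 261], [427, 258], [428, 256], [424, 255], [421, 250], [399, 245], [400, 239]]
```

>>> apply_moves(
  motion=[
    [0.038,0,-0.008,0],
    [0.038,0,-0.006,0],
    [0.038,0,-0.003,0],
    [0.03,0,-0.002,0],
  ],
)

```text
time_s: 23.7
eef_pos: [0.4586, -0.1603, 0.0691]
orientation: [2.222, 2.217, 0.001]
wrist_force: [0.7, -4.9, 0.7]
gripper_width: 0.061
grip_force: 39.0
```

```bash
python3 - <<'E'
from h import *
go(None);cont("s15",370)
E
```

```text
t 23.7 pos [ 0.4586 -0.1603  0.0691] yaw_y -0.13 tilt [ 0.002 -0.001 -1.   ] w 0.061 F [ 0.7 -4.9  0.7] grip 39.0
s15 [[391, 237], [385, 264], [391, 264], [393, 259], [408, 258], [421, 262], [419, 274], [425, 273], [426, 260], [419, 258], [417, 251], [396, 246], [397, 237]]
```

>>> apply_moves(
  motion=[
    [0,0,-0.08,0],
    [0,0,-0.12,0],
    [0.1,0.02,0,0],
    [0.14,0.03,0,0],
    [0.14,0.03,0,0],
    [0.12,0.02,0,0],
    [0,0,0.06,0],
    [0,0,0.04,0],
  ],
)

```text
time_s: 24.55
eef_pos: [0.483, -0.0344, 0.0925]
orientation: [-2.222, -2.221, -0.0]
wrist_force: [0.3, -0.8, -3.7]
gripper_width: 0.055
grip_force: 39.2
```

>>> apply_moves(
  motion=[
    [0.01,0,0.02,0],
    [0.01,0,0.02,0],
    [0.01,0,0.02,0],
  ],
)

```text
time_s: 24.85
eef_pos: [0.4833, -0.0281, 0.0776]
orientation: [2.225, 2.218, 0.0]
wrist_force: [-0.5, -0.8, -3.2]
gripper_width: 0.06
grip_force: 39.3
```

>>> apply_moves(
  motion=[
    [0.01,0,0.01,0],
    [0.01,0,0.01,0],
  ],
)

```text
time_s: 25.05
eef_pos: [0.4833, -0.0228, 0.0727]
orientation: [-2.224, -2.219, -0.0]
wrist_force: [0.3, -0.2, -3.0]
gripper_width: 0.056
grip_force: 39.3
```

```bash
python3 - <<'E'
from h import *
go(None);cont("s16",330)
E
```

```text
t 25.05 pos [ 0.4833 -0.0228  0.0727] yaw_y -0.14 tilt [-0.  0. -1.] w 0.056 F [ 0.3 -0.2 -3. ] grip 39.3
s16 [[364, 253], [357, 282], [360, 281], [360, 277], [363, 278], [362, 281], [365, 281], [367, 276], [376, 274], [394, 279], [396, 284], [393, 293], [399, 291], [403, 278], [393, 276], [390, 268], [370, 263], [368, 261], [371, 253]]
```

>>> apply_moves(
  motion=[
    [0.016,0,0.012,0],
    [0.016,0,0.012,0],
    [0.016,0,0.012,0],
  ],
)

```text
time_s: 25.4
eef_pos: [0.4839, -0.0099, 0.0647]
orientation: [2.223, 2.219, 0.002]
wrist_force: [-10.9, 7.6, 33.0]
gripper_width: 0.056
grip_force: 48.5
```

>>> apply_moves(
  motion=[
    [0.016,0,0.012,0],
    [0.016,0,0.01,0],
  ],
)

```text
time_s: 25.6
eef_pos: [0.4841, -0.0015, 0.0593]
orientation: [2.222, 2.219, 0.003]
wrist_force: [-6.3, 5.4, 17.6]
gripper_width: 0.055
grip_force: 50.8
```

```bash
python3 - <<'E'
from h import *
go(None);cont("s17",330)
E
```

```text
t 25.6 pos [ 0.4841 -0.0015  0.0593] yaw_y -0.06 tilt [ 0.002  0.    -1.   ] w 0.055 F [-6.3  5.4 17.6] grip 50.8
s17 [[369, 254], [360, 258], [356, 287], [368, 278], [376, 278], [388, 282], [387, 273], [365, 265]]
```

>>> apply_moves(
  motion=[
    [0.016,0,0.012,0],
    [0.014,0,0.012,0],
  ],
)

```text
time_s: 25.85
eef_pos: [0.4844, 0.0061, 0.0534]
orientation: [2.222, 2.219, 0.003]
wrist_force: [-3.2, 7.1, 17.4]
gripper_width: 0.062
grip_force: 54.4
```

>>> apply_moves(
  motion=[
    [0.008,0,0.008,0],
    [0,0,0,0],
  ],
)

```text
time_s: 26.05
eef_pos: [0.4845, 0.0085, 0.0513]
orientation: [2.221, 2.22, 0.004]
wrist_force: [-3.2, 9.1, 18.8]
gripper_width: 0.054
grip_force: 55.5
```

```bash
python3 - <<'E'
from h import *
go(None);cont("s18",330)
E
```

```text
t 26.05 pos [0.4845 0.0085 0.0513] yaw_y -0.02 tilt [ 0.003  0.001 -1.   ] w 0.054 F [-3.2  9.1 18.8] grip 55.5
s18 [[367, 255], [358, 262], [356, 289], [369, 279], [385, 283], [385, 275], [364, 268]]
```

>>> apply_moves(
  motion=[
    [0,0,-0.004,0],
    [0,0,0,0],
    [0,0,0,0],
    [0,0,0,0],
  ],
  claw=-0.5,
)

```text
time_s: 26.5
eef_pos: [0.4834, 0.0065, 0.0512]
orientation: [-2.224, -2.219, 0.0]
wrist_force: [0.4, 0.6, 0.0]
gripper_width: 0.253
grip_force: 0.0
```

```bash
python3 - <<'E'
from h import *
go(None);cont("s19",330)
E
```

```text
t 26.5 pos [0.4834 0.0065 0.0512] yaw_y -0.14 tilt [-0. -0. -1.] w 0.253 F [0.4 0.6 0. ] grip 0.0
s19 [[367, 256], [356, 264], [356, 290], [358, 286], [370, 280], [384, 284], [383, 276], [362, 269], [365, 266]]
```

Standing upright: the plate edge is vertical at (356,264)–(356,290). Lifting off, moving clear and turning for the bar grasp.

>>> apply_moves(
  motion=[
    [0,0,-0.06,0],
    [0,0,-0.16,0],
    [0,0,-0.18,0],
    [-0.16,0,0,0],
    [-0.19,0,0,0],
    [-0.19,0,0,0],
    [-0.19,0,0,0],
  ],
)

```text
time_s: 27.25
eef_pos: [0.4828, -0.1778, 0.1526]
orientation: [2.223, 2.219, 0.001]
wrist_force: [0.8, 0.2, 0.3]
gripper_width: 0.252
grip_force: 0.0
```

>>> apply_moves(
  motion=[
    [0,0,0,-0.0227],
    [0,0,0,-0.0227],
    [0,0,0,-0.0227],
    [0,0,0,-0.0227],
    [0,0,0,-0.0227],
    [0,0,0,-0.0227],
    [0,0,0,-0.0227],
    [0,0,0,-0.0227],
  ],
)

```text
time_s: 28.05
eef_pos: [0.4829, -0.1759, 0.1523]
orientation: [0.664, 3.07, -0.0]
wrist_force: [0.7, -0.8, -0.6]
gripper_width: 0.253
grip_force: 0.0
```

```bash
python3 - <<'E'
from h import *
np.set_printoptions(precision=1,suppress=True)
go(None,90);print(readout.sense()["q"].round(2))
b=imaging.camera("top")["img"];np.save("pics/t20.npy",b)
v,u=np.nonzero(blue(b));k=(u>335)&(u<400)&(v>225)&(v<305);u,v=u[k],v[k]
for r in range(v.min(),v.max()+1):
    s=u[v==r];print(r,s.min(),s.max(),len(s),end=" | ")
P=onz("top",np.c_[u,v],.088)*1000
print();
for nm,m in(("end",v>v.max()-4),("back",v<v.min()+4)):
    print(nm,cv2.minAreaRect(P[m].astype(np.float32)))
cont("s20")
E
```

```text
t 28.05 pos [ 0.5 -0.2  0.2] yaw_y 65.59 tilt [ 0. -0. -1.] w 0.253 F [ 0.7 -0.8 -0.6] grip 0.0
turn -0.0678
[ 0.9  0.4 -0.8  1.9  0.4  0.9  1.1]
239 384 395 12 | 240 384 399 16 | 241 385 399 15 | 242 394 399 3 | 243 394 396 2 | 244 393 397 5 | 245 395 397 2 | Traceback (most recent call last):
  File "<stdin>", line 7, in <module>
    return umr_minimum(a, axis, None, out, keepdims, initial, where)
ValueError: zero-size array to reduction operation minimum which has no identity
```

```bash
python3 - <<'E'
from h import *
i=imaging.camera("scene")["img"];np.save("pics/s20.npy",i);b=blue(i);b[:200]=0;b[330:]=0;b[:,:330]=0;b[:,440:]=0
for c in cv2.findContours(b,0,2)[0]:
    if cv2.contourArea(c)>20:print(cv2.contourArea(c),cv2.approxPolyDP(c,1.2,True)[:,0].tolist())
for r in range(248,312,1):print(r,''.join('#' if q else '.' for q in b[r,345:412]))
E
```

```text
587.5 [[364, 257], [356, 264], [356, 290], [366, 281], [377, 281], [392, 287], [392, 301], [398, 294], [400, 284], [397, 286], [395, 283], [397, 281], [400, 282], [399, 276], [402, 267], [400, 267], [391, 279], [365, 271], [363, 268], [366, 261], [364, 260], [367, 256]]
248 ...................................................................
249 ...................................................................
250 ...................................................................
251 ...................................................................
252 ...................................................................
253 ...................................................................
254 ...................................................................
255 ...................................................................
256 .....................##............................................
257 ...................###.............................................
258 ...................###.............................................
259 ..................###............
[... 3078 characters left out ...]
....................................................
303 ...................................................................
304 ...................................................................
305 ...................................................................
306 ...................................................................
307 ...................................................................
308 ...................................................................
309 ...................................................................
310 ...................................................................
311 ...................................................................
```

>>> apply_moves(
  motion=[
    [0,0,0,-0.0226],
    [0,0,0,-0.0226],
    [0,0,0,-0.0226],
    [0,-0.19,0,0],
    [0,-0.19,0,0],
    [0,-0.1,0,0],
  ],
  claw=0,
)

```text
time_s: 28.75
eef_pos: [0.4814, -0.3, 0.1517]
orientation: [-0.023, -3.141, 0.002]
wrist_force: [0.1, 0.1, 0.5]
gripper_width: 0.499
grip_force: 0.0
```

```bash
cat > m.py <<'E'
from h import *
np.set_printoptions(precision=4,suppress=True)
go(None,90)
b=imaging.camera("top")["img"];np.save("pics/t21.npy",b)
m=blue(b)
for r in range(228,300,1):print(r,''.join('#' if q else '.' for q in m[r,338:412]))
E
python3 m.py
```

```text
t 28.75 pos [ 0.4814 -0.3     0.1517] yaw_y 89.18 tilt [-0.    -0.001 -1.   ] w 0.499 F [0.1 0.1 0.5] grip 0.0
turn -0.0023
228 ..........................................................................
229 ..........................................................................
230 ..........................................................................
231 ..........................................................................
232 ..........................................................................
233 ..........................................................................
234 ..........................................................................
235 ..........................................................................
236 ..........................................................................
237 ..........................................................................
238 ..........................................................................
239 ...............................................###########................
240 ........................
[... 4011 characters left out ...]
....................................................................
292 ..........................................................................
293 ..........................................................................
294 ..........................................................................
295 ..........................................................................
296 ..........................................................................
297 ..........................................................................
298 ..........................................................................
299 ..........................................................................
```

```bash
python3 - <<'E'
from h import *
np.set_printoptions(precision=4,suppress=True)
b=np.load("pics/t21.npy").astype(int);m=blue(b)
o=[]
for r0,r1 in((285.5,290),(237,242)):
    v,u=np.nonzero(m);k=(v>r0)&(v<r1)&(u>370)&(u<420);P=onz("top",np.c_[u,v],.088)[k];k2=None
    r=cv2.minAreaRect((P*1000).astype(np.float32));a=np.polyfit(P[:,1],P[:,0],1);c=[np.median(P[:,0]),(P[:,1].min()+P[:,1].max())/2];print(r,a,c);o.append(c)
d=np.subtract(o[1],o[0]);print("len",np.linalg.norm(d),"yaw",np.degrees(np.arctan2(d[1],d[0])),"bar mid",np.mean(o,0))
E
```

```text
((484.8894958496094, -21.50294303894043), (4.594507217407227, 57.714012145996094), 0.2667554020881653) [0.0414 0.4854] [np.float64(0.4848406887659981), np.float64(-0.021508292156837486)]
((593.7847290039062, -24.769611358642578), (4.671980381011963, 58.236122131347656), 0.2965196967124939) [0.0244 0.5938] [np.float64(0.5936997600307408), np.float64(-0.024769618367921464)]
len 0.1089079136026277 yaw -1.716020078871067 bar mid [ 0.5393 -0.0231]
```

Top mask: both plates stand upright, with the bar middle at (0.539, -0.023) and a yaw of -1.8°. Now taking it by the bar.

>>> apply_moves(
  motion=[
    [-0.036,0.185,0,0],
    [-0.036,0.185,0,0],
    [-0.036,0.185,0,0],
    [-0.036,0.185,0,0],
    [-0.036,0.185,0,0],
    [-0.036,0.185,0,0],
    [0,0,0,0.003],
    [0,0,0,0],
  ],
)

```text
time_s: 29.6
eef_pos: [0.5379, -0.0173, 0.1518]
orientation: [0.041, 3.141, -0.0]
wrist_force: [0.5, 0.8, 1.3]
gripper_width: 0.498
grip_force: 0.0
```

```bash
python3 - <<'E'
from h import *
go([.5393,-.0231,.034],88.2)
E
```

```text
t 29.6 pos [ 0.5379 -0.0173  0.1518] yaw_y 88.5 tilt [ 0. -0. -1.] w 0.498 F [0.5 0.8 1.3] grip 0.0
shift [-0.0063 -0.023   0.4713]
turn 0.0008
```

>>> apply_moves(
  motion=[
    [-0.006,-0.023,0.05,0],
    [0,0,0.15,0],
    [0,0,0.15,0],
    [0,0,0.08,0],
    [0,0,0.04,0],
    [0,0,0,0],
  ],
)

```text
time_s: 30.2
eef_pos: [0.5385, -0.0255, 0.0326]
orientation: [-0.042, -3.139, -0.0]
wrist_force: [-0.1, 0.4, -0.6]
gripper_width: 0.497
grip_force: 0.0
```

>>> apply_moves(
  motion=[
    [0,0,0,0],
    [0,0,0,0],
    [0,0,0,0],
    [0,0,0,0],
    [0,0,0,0],
  ],
  claw=-1,
  squeeze=80,
)

```text
time_s: 30.7
eef_pos: [0.5399, -0.0246, 0.0348]
orientation: [0.039, 3.14, -0.001]
wrist_force: [-0.3, -0.2, 8.3]
gripper_width: 0.153
grip_force: 79.3
```

```bash
python3 - <<'E'
from h import *
go(None,86.95)
E
```

```text
t 30.7 pos [ 0.5399 -0.0246  0.0348] yaw_y 88.58 tilt [ 0.002 -0.001 -1.   ] w 0.153 F [-0.3 -0.2  8.3] grip 79.3
turn 0.0045
```

>>> apply_moves(
  motion=[
    [0,0,-0.06,0],
    [0,0,-0.12,0],
    [0,0,-0.12,0],
    [0,0,-0.04,0],
    [0,0,0,0.0045],
  ],
)

```text
time_s: 31.2
eef_pos: [0.5398, -0.0249, 0.1202]
orientation: [0.086, 3.138, -0.001]
wrist_force: [0.3, 0.5, -3.4]
gripper_width: 0.148
grip_force: 78.6
```

```bash
python3 - <<'E'
from h import *
go([.5559,-.0889,.119],86.95)
E
```

```text
t 31.2 pos [ 0.5398 -0.0249  0.1202] yaw_y 86.88 tilt [ 0.002 -0.001 -1.   ] w 0.148 F [ 0.3  0.5 -3.4] grip 78.6
shift [-0.0782 -0.2522  0.0053]
turn -0.0002
```

>>> apply_moves(
  motion=[
    [-0.026,-0.084,0.002,0],
    [-0.026,-0.084,0.002,0],
    [-0.026,-0.084,0.001,0],
    [0,0,0,0],
    [0,0,0,0],
  ],
)

```text
time_s: 31.7
eef_pos: [0.5547, -0.0886, 0.1164]
orientation: [-0.086, -3.139, -0.001]
wrist_force: [-0.0, 0.2, -3.1]
gripper_width: 0.151
grip_force: 78.6
```

```bash
python3 - <<'E'
from h import *
go([.5559,-.0889,.119],86.95)
t=imaging.camera("top")["img"];s=imaging.camera("scene")["img"];np.save("pics/t22.npy",t);np.save("pics/s22.npy",s)
m=blue(t)
for r in range(212,270):
    l=''.join('#' if q else '.' for q in m[r,390:450])
    if '#' in l:print(r,l)
h=cv2.cvtColor(s,cv2.COLOR_RGB2HSV);g=cv2.inRange(h,(3,150,100),(18,255,255));v,u=np.nonzero(g);k=(u>340)&(u<380)&(v>230)&(v<265);print("orange",k.sum(),u[k].mean(),v[k].mean())
b=blue(s)
for r in range(205,290):
    l=''.join('#' if q else ('o' if z else '.') for q,z in zip(b[r,345:425],g[r,345:425]))
    if '#' in l:print(r,l)
E
```

```text
t 31.7 pos [ 0.5547 -0.0886  0.1164] yaw_y 86.86 tilt [-0.002  0.001 -1.   ] w 0.151 F [-0.   0.2 -3.1] grip 78.6
shift [-0.0049 -0.0011 -0.0105]
turn -0.0002
229 ..............................####..........................
230 .............................#####..........................
231 ..............................###...........................
234 ...............................##...........................
orange 5 355.6 248.2
221 ...........................#....................................................
222 .........................##.....................................................
223 ........................###.....................................................
224 ......................#####.....................................................
225 .....................#####......................................................
226 ....................########....................................................
227 ...................#########....................................................
228 ..................##########.................................
[... 2379 characters left out ...]
#...................
257 ....................................................########....................
258 ....................................................#######.....................
259 ....................................................######......................
260 ....................................................#####.......................
261 ....................................................####........................
262 ....................................................##..........................
263 ....................................................##..........................
264 ....................................................#...........................
```

```bash
python3 - <<'E'
from h import *
np.set_printoptions(precision=2,suppress=True)
y=np.radians(-3.05);ex=np.array([np.cos(y),np.sin(y),0]);ey=np.array([-np.sin(y),np.cos(y),0]);O=np.array([.6476,-.0938,0]);Z=np.array([0,0,1])
g=cv2.inRange(cv2.cvtColor(np.load("pics/scene0.npy"),cv2.COLOR_RGB2HSV),(3,130,80),(18,255,255));v,u=np.nonzero(g);k=(u>345)&(u<366)&(v>240)&(v<256);print("orange0 px",k.sum(),u[k].mean(),v[k].mean(),"pred",proj("scene",O-.005*ex+.08*Z)[0], proj("scene",O-.003*ex+.006*ey+.08*Z)[0])
A=np.array([.5547,-.0886,.1164-.0348])+.0568*ex
for n,p in(("TL",(0,.03,.088)),("BL",(0,.03,0)),("TR",(0,-.03,.088)),("endTR",(-.115,-.03,.088)),("endBL",(-.115,.03,0))):print(n,proj("scene",A+ex*p[0]+ey*p[1]+Z*p[2])[0])
print("d per mm y,z,x",(proj("scene",A+.01*ey)-proj("scene",A))/10,(proj("scene",A+.01*Z)-proj("scene",A))/10,(proj("scene",A+.01*ex)-proj("scene",A))/10)
# top view: stand top edges & plate
t=cv2.cvtColor(np.load("pics/t22.npy"),cv2.COLOR_RGB2HSV);print("top pred plate",proj("top",[A+.03*ey+.088*Z,A-.03*ey+.088*Z,O-.003*ex+.08*Z]))
t0=cv2.inRange(cv2.cvtColor(np.load("pics/top0.npy"),cv2.COLOR_RGB2HSV),(3,130,60),(18,255,255));v,u=np.nonzero(t0);k=(u>405)&(u<450)&(v>205)&(v<225);print("top orange",k.sum(),u[k].mean(),v[k].mean())
E
```

```text
orange0 px 7 355.57142857142856 248.28571428571428 pred [356.56 247.86] [354.96 248.48]
TL [362.48 226.77]
BL [360.98 254.36]
TR [372.44 219.22]
endTR [409.05 229.14]
endBL [397.38 265.5 ]
d per mm y,z,x [[-0.16  0.14]] [[ 0.02 -0.3 ]] [[-0.3  -0.09]]
top pred plate [[418.97 228.06]
 [446.51 229.67]
 [425.06 218.92]]
top orange 11 425.27272727272725 218.54545454545453
```

Predicted and seen positions agree within about 0.5–1 px. Going in.

>>> apply_moves(
  motion=[
    [0,-0.001,-0.011,0],
    [-0.02,0,0,0],
    [-0.03,0,0,0],
    [-0.03,0,0,0],
    [-0.02,0,0,0],
    [-0.01,0,0,0],
    [0,0,0,0],
  ],
)

```text
time_s: 32.5
eef_pos: [0.5831, -0.09, 0.1201]
orientation: [-0.083, -3.14, -0.0]
wrist_force: [-0.1, 0.3, -3.4]
gripper_width: 0.147
grip_force: 78.6
```

```bash
python3 - <<'E'
from h import *
y=np.radians(-3.05);ex=np.array([np.cos(y),np.sin(y),0]);ey=np.array([-np.sin(y),np.cos(y),0]);O=np.array([.6476,-.0938,0])
p=O-.0568*ex;p[2]=.119
go(p,86.95)
E
```

```text
t 32.5 pos [ 0.5831 -0.09    0.1201] yaw_y 86.96 tilt [-0.  0. -1.] w 0.147 F [-0.1  0.3 -3.4] grip 78.6
shift [-0.0312 -0.0013  0.0045]
turn 0.0
```

>>> apply_moves(
  motion=[
    [-0.012,-0.001,0.002,0],
    [-0.01,0,0,0],
    [-0.006,0,0,0],
    [0,0,0,0],
  ],
)

```text
time_s: 32.9
eef_pos: [0.59, -0.0908, 0.1198]
orientation: [0.083, 3.14, 0.0]
wrist_force: [0.1, -0.7, -2.8]
gripper_width: 0.151
grip_force: 78.6
```

>>> apply_moves(
  motion=[
    [-0.006,0,0,0],
    [0,0,0,0],
  ],
)

```text
time_s: 33.1
eef_pos: [0.591, -0.0908, 0.1196]
orientation: [-0.083, -3.139, 0.0]
wrist_force: [-3.4, 0.0, -1.7]
gripper_width: 0.147
grip_force: 78.8
```

>>> apply_moves(
  motion=[
    [0.002,0,0.012,0],
    [0,0,0.012,0],
    [0,0,0.006,0],
  ],
)

```text
time_s: 33.4
eef_pos: [0.5907, -0.0909, 0.1119]
orientation: [-0.083, -3.14, 0.0]
wrist_force: [-6.1, -0.5, 7.3]
gripper_width: 0.152
grip_force: 79.9
```

>>> apply_moves(
  motion=[
    [0,0,0.012,0],
    [0,0,0.012,0],
    [0,0,0.006,0],
    [0,0,0,0],
  ],
)

```text
time_s: 33.8
eef_pos: [0.5908, -0.0908, 0.1048]
orientation: [-0.083, -3.14, -0.0]
wrist_force: [-4.6, 0.3, 1.9]
gripper_width: 0.153
grip_force: 79.4
```

>>> apply_moves(
  motion=[
    [0,0,0.008,0],
    [0,0,0.006,0],
    [0,0,0,0],
  ],
)

```text
time_s: 34.1
eef_pos: [0.5907, -0.0907, 0.1026]
orientation: [-0.083, -3.14, 0.002]
wrist_force: [-19.1, -0.3, 27.6]
gripper_width: 0.15
grip_force: 84.1
```

```bash
python3 - <<'E'
from h import *
go(None)
for n in("scene","top"):
    s=imaging.camera(n)["img"];np.save(f"pics/{n}23.npy",s)
    h=cv2.cvtColor(s,cv2.COLOR_RGB2HSV);g=cv2.inRange(h,(3,130,80),(18,255,255));v,u=np.nonzero(g);k=(u>335)&(u<440)&(v>205)&(v<270);print(n,list(zip(u[k],v[k])))
E
```

```text
t 34.1 pos [ 0.5907 -0.0907  0.1026] yaw_y 86.96 tilt [-0.    -0.001 -1.   ] w 0.15 F [-19.1  -0.3  27.6] grip 84.1
scene [(np.int64(356), np.int64(248)), (np.int64(357), np.int64(248)), (np.int64(355), np.int64(249)), (np.int64(356), np.int64(249))]
top []
```

>>> apply_moves(
  motion=[
    [0,0,0.005,0],
    [0,0,0,0],
  ],
)

```text
time_s: 34.4
eef_pos: [0.5907, -0.0909, 0.1023]
orientation: [0.084, 3.14, -0.003]
wrist_force: [-25.4, -1.6, 44.2]
gripper_width: 0.148
grip_force: 86.8
```

>>> apply_moves(
  motion=[
    [0,0,-0.012,0],
    [0,0,0,0],
  ],
)

```text
time_s: 34.6
eef_pos: [0.5906, -0.0909, 0.1034]
orientation: [-0.084, -3.14, 0.001]
wrist_force: [-7.9, 0.2, 6.3]
gripper_width: 0.149
grip_force: 80.5
```

>>> apply_moves(
  motion=[
    [0,0,-0.01,0],
    [0,0,0,0],
  ],
)

```text
time_s: 34.8
eef_pos: [0.5905, -0.0909, 0.1052]
orientation: [-0.084, -3.14, -0.0]
wrist_force: [-2.8, 1.0, -4.8]
gripper_width: 0.153
grip_force: 78.9
```

>>> apply_moves(
  motion=[
    [0,0,-0.005,0],
    [0,0,0,0],
  ],
)

```text
time_s: 35.0
eef_pos: [0.5904, -0.0909, 0.106]
orientation: [-0.083, -3.139, -0.001]
wrist_force: [1.8, -1.6, -18.8]
gripper_width: 0.148
grip_force: 78.3
```

The upward tug is resisted at 19 N, so the catch has snapped in. Pushing it home again, letting go and withdrawing.

>>> apply_moves(
  motion=[
    [0,0,0.014,0],
    [0,0,0.004,0],
    [0,0,0,0],
  ],
)

```text
time_s: 35.3
eef_pos: [0.5907, -0.0908, 0.1031]
orientation: [-0.083, -3.14, 0.001]
wrist_force: [-13.4, -0.8, 9.8]
gripper_width: 0.149
grip_force: 83.0
```

>>> apply_moves(
  motion=[
    [0,0,0,0],
    [0,0,0,0],
    [0,0,0,0],
    [0,0,0,0],
    [0,0,0,0],
  ],
  claw=0,
)

```text
time_s: 35.8
eef_pos: [0.591, -0.0908, 0.1023]
orientation: [0.083, 3.14, 0.0]
wrist_force: [-0.7, 0.2, 0.1]
gripper_width: 0.501
grip_force: 0.0
```

>>> apply_moves(
  motion=[
    [0,0,-0.05,0],
    [0,0,-0.12,0],
    [0,0,-0.16,0],
    [0,0,-0.16,0],
    [0.15,0,0,0],
    [0.18,0,0,0],
    [0.18,0,0,0],
    [0,0,0,0],
  ],
)

```text
time_s: 36.6
eef_pos: [0.4591, -0.0842, 0.225]
orientation: [-0.084, -3.138, 0.006]
wrist_force: [0.6, -0.9, 1.0]
gripper_width: 0.499
grip_force: 0.0
```

```bash
python3 - <<'E'
from h import *
np.set_printoptions(precision=1,suppress=True)
go(None)
y=np.radians(-3.05);ex=np.array([np.cos(y),np.sin(y),0]);ey=np.array([-np.sin(y),np.cos(y),0]);O=np.array([.6476,-.0938,0]);Z=np.array([0,0,1]);A=O+.07*Z
s=imaging.camera("scene")["img"];h=cv2.cvtColor(s,cv2.COLOR_RGB2HSV);g=cv2.inRange(h,(3,130,80),(18,255,255));b=blue(s)
for n,p in(("TL",(0,.03,.088)),("BL",(0,.03,0)),("endTR",(-.115,-.03,.088)),("endBL",(-.115,.03,0))):print(n,proj("scene",A+ex*p[0]+ey*p[1]+Z*p[2])[0])
for r in range(210,275):
    l=''.join('o' if z else('#' if q else '.') for q,z in zip(b[r,335:420],g[r,335:420]))
    if '#' in l:print(r,l)
E
```

```text
t 36.6 pos [ 0.5 -0.1  0.2] yaw_y 86.94 tilt [-0. -0. -1.] w 0.499 F [ 0.6 -0.9  1. ] grip 0.0
TL [351.1 227.3]
BL [349.9 254.5]
endTR [397.  229.6]
endBL [385.4 265.5]
221 ...........................#.........................................................
222 ..........................##.........................................................
223 ........................###..........................................................
224 .......................#####.........................................................
225 ......................######.........................................................
226 ....................########.........................................................
227 ...................#########.........................................................
228 ..................#########..........................................................
229 .................######.###..........................................................
230 .................##########..........................................................
231 .................########.#
[... 2328 characters left out ...]
...................................########...........................
258 ...................................................#.#####...........................
259 ..................................................#######............................
260 ..................................................######.............................
261 ..................................................#####..............................
262 ..................................................####...............................
263 ..................................................###................................
264 ..................................................##.................................
```

The hanger sits at the predicted seat within about 1 px, and the orange catch shows through the window. Handing in.

```bash
python3 -c "
from workcell import job
print(job.hand_in())"
```

```text
the job is handed in; nothing more can be done
None
```

The hanger arm was stood upright on its end plates and let go, then taken by its bar and hooked into the two upper slot rows; it is fully home, the catch has snapped out (a tug upward met 19 N), and I handed the job in at about 37 s. On the way there it twice dropped back onto its side, and I turned it by pushing it against the worktop's right edge; I saw nothing else get moved but did not check the other things on the worktop at the end.

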